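Reload the dressing pots into the fridge carrier in reverse order

TASK

Move the four dressing pots from the grey prep rack to the wooden fridge carrier in reverse order, one pot to a cell: the pot that stands nearest the prep rack's black handle goes into the carrier's cell farthest from the carrier's handle, the next into the next cell, and so on, so that the last pot ends up beside the carrier's handle. Keep the pots upright throughout and leave each standing flat on the floor of its cell.

Things in the scene. Friction and masses are not known exactly. Their poses are not given: they have to be found in the camera images.
- prep_rack: the rack the pots start in: mid-grey, fixed, 76 wide (x) x 289 long (y), walls 16 high and 5 thick. Floor 5 thick, so a pot in it stands 5 above the worktop. Four square cells in a row along y, each 66 x 66 inside, centres at y = -106.5, -35.5, +35.5, +106.5 (x = 0). Its black loop handle lies at its +y end (out to y = +176, no higher than 16). Origin: centre of its underside, on the worktop; z up.
- carrier: the fridge carrier, the rack to fill, empty at the start: medium-brown wood, fixed, of the same shape and size as prep_rack: four 66 x 66 cells with centres at y = -106.5, -35.5, +35.5, +106.5 (x = 0), floor 5 thick, walls 16 high and 5 thick, black loop handle at its +y end (out to y = +176). Origin: centre of its underside, on the worktop. Either rack may be the one nearer to the robot; both lie roughly along world y, their handles to world +y.
- pot_red: dressing pot with red lid, closed: a steel cup 44 in diameter and 38 high, topped by the red lid, 47 in diameter and 14 high (52 in all); 85 to 170 g, stands loose in one cell of prep_rack, up to 5 off the cell's centre. Origin: centre of its underside; z up through the lid.
- pot_yellow: dressing pot with yellow lid, closed: a steel cup 44 in diameter and 38 high, topped by the yellow lid, 47 in diameter and 14 high (52 in all); 85 to 170 g, stands loose in one cell of prep_rack, up to 5 off the cell's centre. Origin: centre of its underside; z up through the lid.
- pot_green: dressing pot with green lid, closed: a steel cup 44 in diameter and 38 high, topped by the green lid, 47 in diameter and 14 high (52 in all); 85 to 170 g, stands loose in one cell of prep_rack, up to 5 off the cell's centre. Origin: centre of its underside; z up through the lid.
- pot_blue: dressing pot with blue lid, closed: a steel cup 44 in diameter and 38 high, topped by the blue lid, 47 in diameter and 14 high (52 in all); 85 to 170 g, stands loose in one cell of prep_rack, up to 5 off the cell's centre. Origin: centre of its underside; z up through the lid.
- tag_red: red marker block, fixed, 14 (x) x 36 (y) x 20 high, against the long side of prep_rack that faces the robot, beside the cell where the pot with the red lid stands at the start; it stays there, so it records the row's first order. Origin: centre of its underside, on the worktop, 45 in -x from that cell's centre in the frame of prep_rack.
- tag_yellow: yellow marker block, fixed, 14 (x) x 36 (y) x 20 high, against the long side of prep_rack that faces the robot, beside the cell where the pot with the yellow lid stands at the start; it stays there, so it records the row's first order. Origin: centre of its underside, on the worktop, 45 in -x from that cell's centre in the frame of prep_rack.
- tag_green: green marker block, fixed, 14 (x) x 36 (y) x 20 high, against the long side of prep_rack that faces the robot, beside the cell where the pot with the green lid stands at the start; it stays there, so it records the row's first order. Origin: centre of its underside, on the worktop, 45 in -x from that cell's centre in the frame of prep_rack.
- tag_blue: blue marker block, fixed, 14 (x) x 36 (y) x 20 high, against the long side of prep_rack that faces the robot, beside the cell where the pot with the blue lid stands at the start; it stays there, so it records the row's first order. Origin: centre of its underside, on the worktop, 45 in -x from that cell's centre in the frame of prep_rack.
Things that resemble listed ones, but are neither listed nor needed, are in the scene too. Leave any pink look-alike of the pot_green alone.

How it is judged:
At the end, for the whole second after the job is handed in: Every pot is at rest in the carrier, upright (0.12 rad), its underside within 4 mm of the cell floor, within 14 mm along each rack axis of its cell's centre. Reversed row: a pot that started at y in the frame of prep_rack (where its marker is) ends at -y in the frame of carrier (((y of tag_red in the frame of prep_rack between -0.1265 and -0.0865 m and y of pot_red in the frame of carrier between 0.0925 and 0.1205 m) or (y of tag_red in the frame of prep_rack between -0.0555 and -0.0155 m and y of pot_red in the frame of carrier between 0.0215 and 0.0495 m) or (y of tag_red in the frame of prep_rack between 0.0155 and 0.0555 m and y of pot_red in the frame of carrier between -0.0495 and -0.0215 m) or (y of tag_red in the frame of prep_rack between 0.0865 and 0.1265 m and y of pot_red in the frame of carrier between -0.1205 and -0.0925 m)) and x of pot_red in the frame of carrier between -0.014 and 0.014 m and z of pot_red in the frame of carrier between 0.001 and 0.009 m and angle between each of pot_red, pot_yellow, pot_green, pot_blue's own z axis and vertical below 0.12 rad and linear speed of each of pot_red, pot_yellow, pot_green, pot_blue below 0.02 m/s and ((y of tag_yellow in the frame of prep_rack between -0.1265 and -0.0865 m and y of pot_yellow in the frame of carrier between 0.0925 and 0.1205 m) or (y of tag_yellow in the frame of prep_rack between -0.0555 and -0.0155 m and y of pot_yellow in the frame of carrier between 0.0215 and 0.0495 m) or (y of tag_yellow in the frame of prep_rack between 0.0155 and 0.0555 m and y of pot_yellow in the frame of carrier between -0.0495 and -0.0215 m) or (y of tag_yellow in the frame of prep_rack between 0.0865 and 0.1265 m and y of pot_yellow in the frame of carrier between -0.1205 and -0.0925 m)) and x of pot_yellow in the frame of carrier between -0.014 and 0.014 m and z of pot_yellow in the frame of carrier between 0.001 and 0.009 m and ((y of tag_green in the frame of prep_rack between -0.1265 and -0.0865 m and y of pot_green in the frame of carrier between 0.0925 and 0.1205 m) or (y of tag_green in the frame of prep_rack between -0.0555 and -0.0155 m and y of pot_green in the frame of carrier between 0.0215 and 0.0495 m) or (y of tag_green in the frame of prep_rack between 0.0155 and 0.0555 m and y of pot_green in the frame of carrier between -0.0495 and -0.0215 m) or (y of tag_green in the frame of prep_rack between 0.0865 and 0.1265 m and y of pot_green in the frame of carrier between -0.1205 and -0.0925 m)) and x of pot_green in the frame of carrier between -0.014 and 0.014 m and z of pot_green in the frame of carrier between 0.001 and 0.009 m and ((y of tag_blue in the frame of prep_rack between -0.1265 and -0.0865 m and y of pot_blue in the frame of carrier between 0.0925 and 0.1205 m) or (y of tag_blue in the frame of prep_rack between -0.0555 and -0.0155 m and y of pot_blue in the frame of carrier between 0.0215 and 0.0495 m) or (y of tag_blue in the frame of prep_rack between 0.0155 and 0.0555 m and y of pot_blue in the frame of carrier between -0.0495 and -0.0215 m) or (y of tag_blue in the frame of prep_rack between 0.0865 and 0.1265 m and y of pot_blue in the frame of carrier between -0.1205 and -0.0925 m)) and x of pot_blue in the frame of carrier between -0.014 and 0.014 m and z of pot_blue in the frame of carrier between 0.001 and 0.009 m); the robot touches nothing.
It fails at once if the pot with the red lid is tipped by more than 45 degrees (angle between pot_red's own z axis and vertical above 0.785 rad).
It fails at once if the pot with the yellow lid is tipped by more than 45 degrees (angle between pot_yellow's own z axis and vertical above 0.785 rad).
It fails at once if the pot with the green lid is tipped by more than 45 degrees (angle between pot_green's own z axis and vertical above 0.785 rad).
It fails at once if the pot with the blue lid is tipped by more than 45 degrees (angle between pot_blue's own z axis and vertical above 0.785 rad).
It also fails if it takes over 88 s, if anything falls off the work surface, if the arm or the gripper's body presses on something with over 40 N, if the wrist force passes 120 N, or if a joint passes its speed limit or range.

ROBOT

A 6-joint arm with a two-finger parallel gripper is mounted at the origin on the work surface. World frame = base frame: x ahead of the robot, y to its left, z up, the work surface at z = 0. Lengths are in m, angles in rad, forces in N, time in s.
With the tool pointing down it reaches from about 0.35 to 0.975 m from the base axis. Payload 17.4 kg.
Tool frame: the origin (TCP) lies midway between the tips of the shut fingers; the grasp point (between the pads) lies 19 mm behind it; z points along the fingers, y is the line along which they close (so a half turn about z gives the same grasp; the last joint's range is limited). The gripper opens to 85 mm and grips with 20 to 120 N. Pads are 22 mm wide; open, the fingers measure 114 mm over their backs; the gripper's body (76 mm by 85 mm) begins 54 mm behind the grasp point. The pads swing forward as they close: fully open they stand 13 mm farther back than shut.
Start: joints at [-1.209, 0.116, 1.442, -0, 1.584, -0.038], TCP at [0.263, -0.622, 0.231] pointing down, gripper open.
Joint ranges: [-2.83, 2.83], [-0.83, 2.19], [0.07, 2.5], [-1.14, 4.28], [0.01, 3], [-2.97, 2.97]. Speed limits (rad/s): [1.89, 1.89, 2.22, 3.14, 3.14, 3.14].

INTERFACE

Orientations are given as a 3x3 rotation matrix whose columns are the frame's x, y, z axes.
In Python, from cell import sensors, capture, camera_info, arm gives the robot as it stands. The module is installed in compiled form; this text tells all that it offers.
- The arm moves only by the shell command python3 -m jog 'ROWS' [FORCE]. ROWS is JSON, a list of rows, each an object of numbers: "tx", "ty", "tz": the shift along the tool's x, y, z in units of 12 cm (1.0 is 12 cm); "turn": the turn about the tool's z in units of pi/2 rad (1.0 is pi/2 rad); "jaw": the opening, from 0 (shut) to 1 (fully open). In form: [{"tx": .., "ty": .., "tz": .., "turn": .., "jaw": ..}, ...]. A call has 1 to 8 rows; each row is the pose to reach, as a shift and turn from the pose commanded when the call began, along the tool's axes at that moment; what a row does not reach only later rows make up. A row lasts 1/10 s, in which the tool goes at most 50 mm and 8.59 degrees, less where a joint would pass 70% of its speed; a pose out of reach is approached as far as the arm can. A call with a number of a shift or a turn outside -1 to 1 is refused whole. A call with a gripper value outside its range is refused whole. The fingers move at their own pace and stop on an object; FORCE is the grip in N (left out, the last holds). Time passes only in rows, so rows that repeat a pose let the fingers close. It gives the time, the measured TCP pose, the force, the opening and the grip force at its end, in the units of the state.
- sensors.state(): the state, without advancing time (a new reading comes with each control period).
- capture(name): name is "scene" or "top"; returns the picture (400x640x3 uint8, blue, green, red); there is no depth.
- camera_info(name): a dict with "mtx" (3x3 intrinsics, pixels), "T" (4x4, takes a point from camera to world coordinates). Camera axes: x right, y up, looking along -z (the intrinsics and any distortion apply to the point x, -y, -z); pixel columns grow to the right and rows downward; lengths in m; the calibration is good to about 2 mm. A picture is of the moment at which its call begins. camera_info takes no time and is no camera call.
- arm.job_done(): hands the job in; it is judged then, once.
The state is a dict: "time_s": time; "joint_pos": joint angles; "joint_vel": joint speeds; "joint_torque": joint torques, N m; "eef_pos": TCP position; "tool_rot": TCP orientation; "contact_force": force on the tool from outside, world axes, zero at the start; "wrist_torque": the same for the moment, N m; "gripper_width": opening from 0.0 (shut) to 1.0 (fully open); "grasp_force": force on a finger pad.
Only numpy, scipy, OpenCV 4.12 (cv2) and the standard library are available. Lean on these libraries where they do the work, as an engineer would, in place of code of your own. Each camera call takes 0.05 s, during which the arm holds its last target. There are 200 camera calls.

## Working session

There is one attempt and no reset: what is moved stays moved. The work goes in short steps, Python scripts to look and compute and a shell command to move; the robot and the scene stay as the last step left them, time stands still between calls to the robot, and variables do not carry over. Pictures are saved under pics/ and viewed, at most 14 in all, crops included, and the job is handed in when it is done.

```bash
mkdir -p pics
python3 - <<'E'
from cell import sensors,capture,camera_info
import cv2,numpy as np
for n in("scene","top"):
    cv2.imwrite(f"pics/{n}0.png",capture(n)); c=camera_info(n); print(n,{k:np.round(v,4).tolist() if not isinstance(v,str) else v for k,v in c.items()})
s=sensors.state();print(s["time_s"],np.round(s["tool_rot"],3).tolist(),s["eef_pos"])
E
```

```text
scene {'mtx': [[447.9806, 0.0, 312.2074], [0.0, 447.9806, 206.4843], [0.0, 0.0, 1.0]], 'T': [[0.5209, -0.7009, 0.4873, 0.9381], [0.8536, 0.4333, -0.2893, -0.1511], [-0.0084, 0.5666, 0.824, 0.5869], [0.0, 0.0, 0.0, 1.0]]}
top {'mtx': [[492.3297, 0.0, 324.0013], [0.0, 492.3297, 200.265], [0.0, 0.0, 1.0]], 'T': [[-0.009, 0.9835, -0.1804, 0.4724], [-0.9995, -0.0031, 0.0329, 0.057], [0.0318, 0.1806, 0.983, 0.6786], [0.0, 0.0, 0.0, 1.0]]}
0.1 [[0.921, 0.389, -0.0], [0.389, -0.921, 0.001], [0.0, -0.001, -1.0]] [ 0.26265127 -0.6216177   0.23062428]
```

View pics/scene0.png

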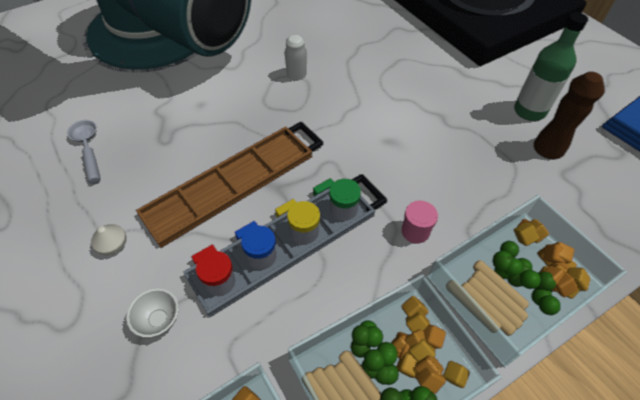

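View pics/top0.png

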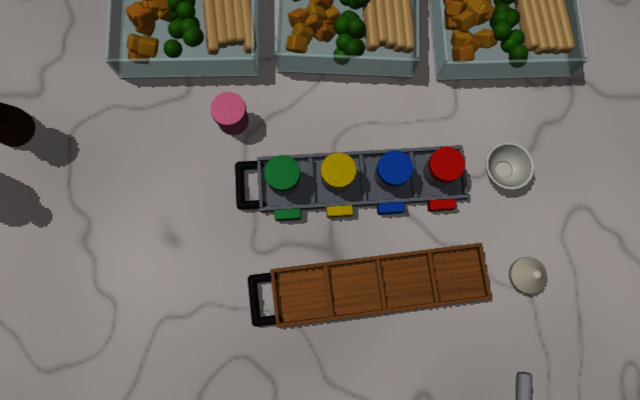

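Scene view: the carrier (brown, ~(225,185)) and the grey prep rack with red (213,265), blue (258,240), yellow (303,214) and green (344,192).
Top view: lids are green (282,172), yellow (339,169), blue (395,167) and red (447,163). Both handles are on the left (+y), the carrier is at (380,285), and the look-alikes are the pink pot (229,108), the shaker and the bowls.
Green's candidates are the green lid (282,172), the green tag (288,213) and the pink pot (229,108). I choose (282,172), because it stands in the rack with a green lid.

Next I fit silhouettes in both views.

```bash
cat > h.py <<'E'
from cell import sensors,capture,camera_info
import cv2,numpy as np
from scipy.optimize import minimize
V=("top","scene"); CI={n:camera_info(n) for n in V}
def proj(n,P):
    T=np.linalg.inv(CI[n]["T"]);p=np.c_[P,np.ones(len(P))]@T[:3].T
    p=p*[1,-1,-1]; q=p@CI[n]["mtx"].T; return q[:,:2]/q[:,2:]
R=4
def hull(n,P):
    m=np.zeros((400*R,640*R),np.uint8)
    q=cv2.convexHull(((proj(n,P)+.5)*R*16).astype(np.int32)); cv2.fillConvexPoly(m,q,1,shift=4); return m
def cyl(x,y,zt,r=.0235,h=.014):
    a=np.linspace(0,6.283,40); return np.array([[x+r*np.cos(t),y+r*np.sin(t),z] for z in(zt-h,zt) for t in a])
def box(x,y,zt,w):
    c,s=np.cos(w),np.sin(w)
    return np.array([[x+c*u-s*v,y+s*u+c*v,z] for u in(-.038,.038) for v in(-.1445,.1445) for z in(0,zt)])
def fit(masks,f,p0,scale):
    M={n:cv2.resize(m,None,fx=R,fy=R,interpolation=cv2.INTER_LINEAR)>.5 for n,m in masks.items()}
    def cost(p):
        return sum(np.count_nonzero(M[n]^(hull(n,f(*p))>0))/M[n].sum() for n in M)
    p0=np.array(p0); S=np.vstack([p0]+[p0+np.eye(len(p0))[i]*scale[i] for i in range(len(p0))])
    r=minimize(cost,p0,method="Nelder-Mead",options=dict(initial_simplex=S,xatol=1e-4,fatol=1e-4,maxfev=160)); return r.x,r.fun
def unproj(n,u,v,z):
    T=CI[n]["T"]; d=np.linalg.inv(CI[n]["mtx"])@[u,v,1]; d=T[:3,:3]@(d*[1,-1,-1]); o=T[:3,3]; return o+d*(z-o[2])/d[2]
HUE=dict(red=[(0,6),(174,180)],yellow=[(22,32)],green=[(52,85)],blue=[(108,125)])
def cmask(img,c,seed=None,s=120):
    g=cv2.cvtColor(img,cv2.COLOR_BGR2HSV); m=np.zeros(img.shape[:2],np.uint8)
    for a,b in HUE[c]: m|=cv2.inRange(g,(a,s,50),(b,255,255))
    return m
def blob(m,seed):
    k,l,st,ce=cv2.connectedComponentsWithStats(m)
    i=min((i for i in range(1,k) if st[i,4]>80),key=lambda i:np.hypot(*(ce[i]-seed))); return (l==i).astype(np.float32)
E
cat > m.py <<'E'
from h import *
I={n:capture(n) for n in V}
seeds=dict(red=[(447,163),(213,265)],blue=[(395,167),(258,240)],yellow=[(339,169),(303,214)],green=[(282,172),(344,192)])
for c,(a,b) in seeds.items():
    out=[]
    M={n:blob(cv2.morphologyEx(cmask(I[n],c),cv2.MORPH_OPEN,cv2.getStructuringElement(2,(13,13))),s) for n,s in zip(V,(a,b))}
    p0=unproj("top",*a,.057); p,f=fit(M,cyl,[*p0[:2],.055],[.006,.006,.008]); print(c,p.round(4),round(f,3))
    for n in V: cv2.polylines(I[n],[cv2.convexHull(proj(n,cyl(*p)).round().astype(np.int32))],1,(255,255,255),1)
M={}
for n,s in zip(V,((380,285),(225,185))):
    g=cv2.cvtColor(I[n],cv2.COLOR_BGR2HSV); m=cv2.inRange(g,(3,90,20),(20,255,255)); m=cv2.morphologyEx(m,cv2.MORPH_CLOSE,np.ones((5,5)));m=cv2.morphologyEx(m,cv2.MORPH_OPEN,np.ones((9,9))); M[n]=blob(m,s)
p0=unproj("top",380,285,.016); p,f=fit(M,box,[*p0[:2],.014,0.05],[.008,.008,.008,.04]); print("carrier",p.round(4),round(f,3))
c,s=np.cos(p[3]),np.sin(p[3])
for v in(-.1065,-.0355,.0355,.1065): 
    q=[p[0]-s*v,p[1]+c*v]; print(v,np.round(q,4))
    for n in V:
        sq=np.array([[q[0]+c*a-s*b,q[1]+s*a+c*b,.016] for a,b in((-.033,-.033),(.033,-.033),(.033,.033),(-.033,.033))])
        cv2.polylines(I[n],[proj(n,sq).round().astype(np.int32)],1,(255,255,0),1)
A=cv2.resize(I["top"][120:340,220:520],None,fx=2,fy=2);B=cv2.resize(I["scene"][110:330,110:410],None,fx=2,fy=2)
cv2.imwrite("pics/fit.png",cv2.resize(A,(800,587)));cv2.imwrite("pics/fit2.png",B)
E
python3 m.py
```

```text
red [ 0.6352 -0.1259  0.0589] 0.235
blue [ 0.6307 -0.0571  0.0592] 0.207
yellow [0.6271 0.0177 0.0581] 0.233
green [0.6243 0.0909 0.0556] 0.307
carrier [ 0.4803 -0.0393  0.0122  0.1158] 0.049
-0.1065 [ 0.4926 -0.1451]
-0.0355 [ 0.4844 -0.0746]
0.0355 [ 0.4762 -0.0041]
0.1065 [0.468  0.0665]
```

View pics/fit.png

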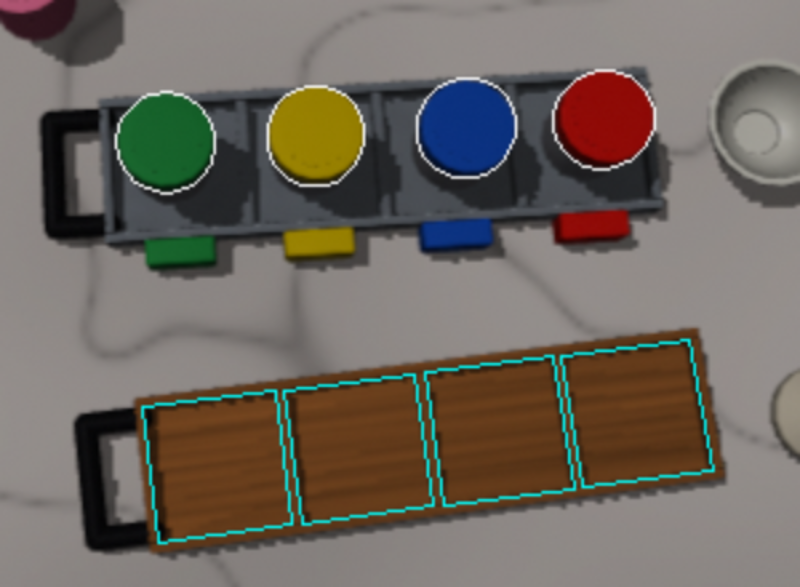

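View pics/fit2.png

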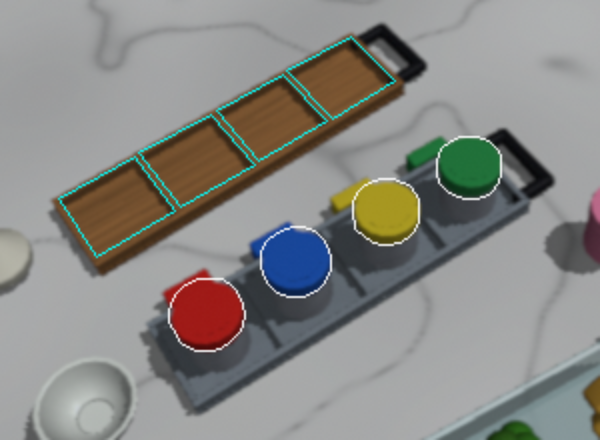

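The fit overlays lie on all four lids and the carrier cells. Lid tops triangulate to 56–59 mm (57 by the text), and the crop confirms green, yellow, blue, red from the handle. Next I align the tool with the world axes (tool x = +y, tool y = +x) and go towards red.

```bash
python3 -m jog '[{"tx":1,"ty":-0.58,"turn":-0.746,"jaw":1},{"tx":1,"ty":-0.58,"turn":-0.746,"jaw":1},{"tx":1,"ty":-0.58,"turn":-0.746,"jaw":1},{"tx":1,"ty":-0.58,"turn":-0.746,"jaw":1},{"tx":1,"ty":-0.58,"turn":-0.746,"jaw":1},{"tx":1,"ty":-0.58,"turn":-0.746,"jaw":1},{"tx":1,"ty":-0.58,"turn":-0.746,"jaw":1},{"tx":1,"ty":-0.58,"turn":-0.746,"jaw":1}]' 40; python3 -c "
from cell import sensors;s=sensors.state();print(s['tool_rot'].round(3) if hasattr(s['tool_rot'],'round') else s['tool_rot'])"
```

```text
[[ 0.921  0.389 -0.   ]
 [ 0.389 -0.921  0.001]
 [-0.    -0.001 -1.   ]]$[0]: bad value
```

```bash
python3 -m jog '[{"tx":1,"ty":-0.58,"tz":0,"turn":-0.746,"jaw":1},{"tx":1,"ty":-0.58,"tz":0,"turn":-0.746,"jaw":1},{"tx":1,"ty":-0.58,"tz":0,"turn":-0.746,"jaw":1},{"tx":1,"ty":-0.58,"tz":0,"turn":-0.746,"jaw":1},{"tx":1,"ty":-0.58,"tz":0,"turn":-0.746,"jaw":1},{"tx":1,"ty":-0.58,"tz":0,"turn":-0.746,"jaw":1},{"tx":1,"ty":-0.58,"tz":0,"turn":-0.746,"jaw":1},{"tx":1,"ty":-0.58,"tz":0,"turn":-0.746,"jaw":1}]' 40; python3 -c "
from cell import sensors;s=sensors.state();print(s['tool_rot'].round(3) if hasattr(s['tool_rot'],'round') else s['tool_rot'])"
```

```text
time_s: 1.0
eef_pos: [0.3462, -0.5109, 0.2311]
tool_rot: [[-0.007, 1.0, -0.0], [1.0, 0.007, 0.0], [0.0, -0.0, -1.0]]
contact_force: [-0.4, -0.6, -0.6]
gripper_width: 1.001
grasp_force: 0.0
[[-0.007  1.    -0.   ]
 [ 1.     0.007  0.   ]
 [ 0.    -0.    -1.   ]]
```

```bash
python3 -m jog '[{"tx":0.8,"ty":0.6,"tz":0,"turn":0,"jaw":1},{"tx":0.8,"ty":0.6,"tz":0,"turn":0,"jaw":1},{"tx":0.8,"ty":0.6,"tz":0,"turn":0,"jaw":1}]' >/dev/null; python3 -m jog '[{"tx":0.8,"ty":0.6,"tz":0,"turn":0,"jaw":1},{"tx":0.8,"ty":0.6,"tz":0,"turn":0,"jaw":1},{"tx":0.8,"ty":0.6,"tz":0,"turn":0,"jaw":1}]' >/dev/null;  python3 -m jog '[{"tx":0.8,"ty":0.6,"tz":0.45,"turn":0,"jaw":1},{"tx":0.8,"ty":0.6,"tz":0.45,"turn":0,"jaw":1},{"tx":0.8,"ty":0.6,"tz":0.45,"turn":0,"jaw":1}]' >/dev/null;  python3 -m jog '[{"tx":0.8,"ty":0.6,"tz":0.45,"turn":0,"jaw":1},{"tx":0.8,"ty":0.6,"tz":0.45,"turn":0,"jaw":1},{"tx":0.8,"ty":0.6,"tz":0.45,"turn":0,"jaw":1},{"tx":0.8,"ty":0.6,"tz":0.45,"turn":0,"jaw":1},{"tx":0.8,"ty":0.6,"tz":0.45,"turn":0,"jaw":1}]'; python3 -c "
from cell import capture;import cv2;cv2.imwrite('pics/a.png',capture('scene'))"
```

```text
time_s: 2.4
eef_pos: [0.6338, -0.1263, 0.1228]
tool_rot: [[-0.002, 1.0, -0.001], [1.0, 0.002, 0.0], [0.0, -0.001, -1.0]]
contact_force: [0.5, -0.2, 0.1]
gripper_width: 1.003
grasp_force: 0.0
```

View pics/a.png

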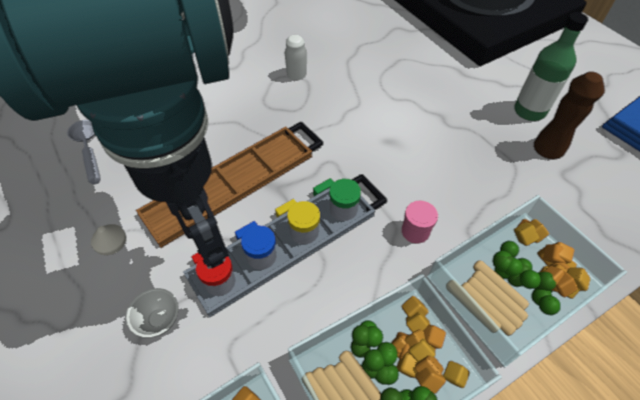

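The gripper hangs over the red lid (213,265), with its fingers spread along world x. Descend.

```bash
python3 -m jog '[{"tx":0,"ty":0.01,"tz":0.3,"turn":0,"jaw":1},{"tx":0,"ty":0.01,"tz":0.6,"turn":0,"jaw":1},{"tx":0,"ty":0.01,"tz":0.77,"turn":0,"jaw":1},{"tx":0,"ty":0.01,"tz":0.77,"turn":0,"jaw":1},{"tx":0,"ty":0.01,"tz":0.77,"turn":0,"jaw":1}]' && python3 -m jog '[{"tx":0,"ty":0,"tz":0,"turn":0,"jaw":0},{"tx":0,"ty":0,"tz":0,"turn":0,"jaw":0},{"tx":0,"ty":0,"tz":0,"turn":0,"jaw":0},{"tx":0,"ty":0,"tz":0,"turn":0,"jaw":0},{"tx":0,"ty":0,"tz":0,"turn":0,"jaw":0},{"tx":0,"ty":0,"tz":0,"turn":0,"jaw":0},{"tx":0,"ty":0,"tz":0,"turn":0,"jaw":0},{"tx":0,"ty":0,"tz":0,"turn":0,"jaw":0}]' 40
```

```text
time_s: 2.95
eef_pos: [0.6352, -0.1276, 0.0323]
tool_rot: [[0.0, 1.0, 0.001], [1.0, -0.0, -0.0], [-0.0, 0.001, -1.0]]
contact_force: [-0.3, 1.0, 1.2]
gripper_width: 0.999
grasp_force: 0.0
time_s: 3.75
eef_pos: [0.6356, -0.1269, 0.0324]
tool_rot: [[-0.001, 1.0, 0.001], [1.0, 0.001, -0.001], [-0.001, 0.001, -1.0]]
contact_force: [-1.9, -0.6, 8.6]
gripper_width: 0.536
grasp_force: 40.0
```

```bash
python3 -m jog '[{"tx":0,"ty":0,"tz":-0.1,"turn":0,"jaw":0},{"tx":0,"ty":0,"tz":-0.3,"turn":0,"jaw":0},{"tx":0,"ty":0,"tz":-0.5,"turn":0,"jaw":0},{"tx":0,"ty":0,"tz":-0.6,"turn":0,"jaw":0},{"tx":0,"ty":0,"tz":-0.6,"turn":0,"jaw":0}]'; python3 -c "
from cell import capture;import cv2;cv2.imwrite('pics/b.png',cv2.resize(capture('scene')[130:330,110:370],None,fx=3,fy=3))"
```

```text
time_s: 4.25
eef_pos: [0.6359, -0.1269, 0.1052]
tool_rot: [[-0.001, 1.0, 0.003], [1.0, 0.001, -0.001], [-0.001, 0.003, -1.0]]
contact_force: [0.9, 1.2, -1.6]
gripper_width: 0.54
grasp_force: 41.5
```

View pics/b.png

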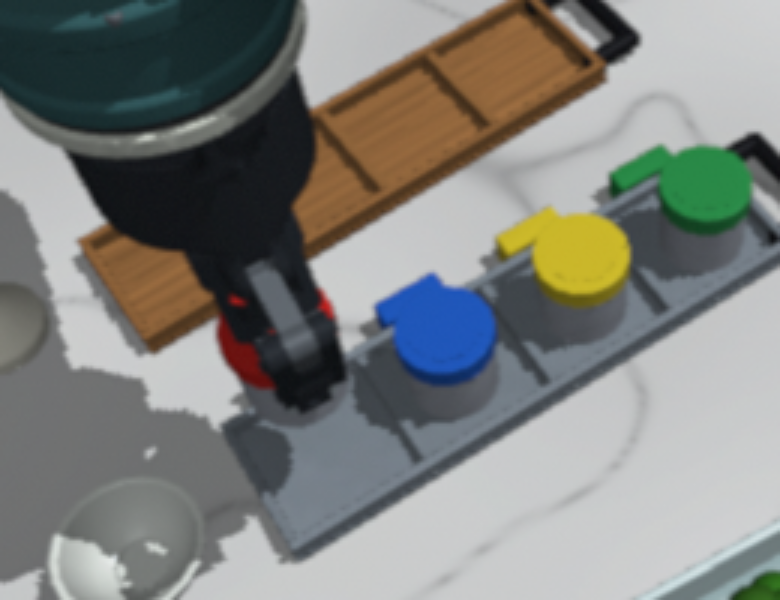

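Red is held upright and its old cell is empty. Carry it to the carrier's handle-end cell at (0.468, 0.066).

```bash
python3 -m jog '[{"tx":0.2,"ty":-0.4,"tz":0,"turn":0,"jaw":0},{"tx":0.3,"ty":-0.75,"tz":0,"turn":0,"jaw":0},{"tx":0.5,"ty":-1,"tz":0,"turn":0,"jaw":0},{"tx":0.6,"ty":-1,"tz":0,"turn":0,"jaw":0}]' >/dev/null; python3 -m jog '[{"tx":0.35,"ty":-0.2,"tz":0,"turn":0,"jaw":0},{"tx":0.7,"ty":-0.3,"tz":0,"turn":0,"jaw":0},{"tx":0.9,"ty":-0.4,"tz":0,"turn":0,"jaw":0},{"tx":1,"ty":-0.4,"tz":0,"turn":0,"jaw":0},{"tx":1,"ty":-0.4,"tz":0,"turn":0,"jaw":0},{"tx":1,"ty":-0.4,"tz":0,"turn":0,"jaw":0}]'
```

```text
time_s: 5.3
eef_pos: [0.4673, 0.0647, 0.1024]
tool_rot: [[-0.001, 1.0, -0.001], [1.0, 0.001, -0.0], [-0.0, -0.001, -1.0]]
contact_force: [-0.3, -0.4, -1.4]
gripper_width: 0.535
grasp_force: 42.0
```

```bash
python3 -m jog '[{"tx":0.01,"ty":0,"tz":0.2,"turn":0,"jaw":0},{"tx":0.01,"ty":0,"tz":0.4,"turn":0,"jaw":0},{"tx":0.01,"ty":0,"tz":0.52,"turn":0,"jaw":0},{"tx":0.01,"ty":0,"tz":0.57,"turn":0,"jaw":0},{"tx":0.01,"ty":0,"tz":0.59,"turn":0,"jaw":0},{"tx":0.01,"ty":0,"tz":0.59,"turn":0,"jaw":0},{"tx":0.01,"ty":0,"tz":0.59,"turn":0,"jaw":0}]'; python3 -m jog '[{"tx":0,"ty":0,"tz":0,"turn":0,"jaw":0.7},{"tx":0,"ty":0,"tz":0,"turn":0,"jaw":1},{"tx":0,"ty":0,"tz":0,"turn":0,"jaw":1},{"tx":0,"ty":0,"tz":0,"turn":0,"jaw":1},{"tx":0,"ty":0,"tz":0,"turn":0,"jaw":1},{"tx":0,"ty":0,"tz":-0.3,"turn":0,"jaw":1},{"tx":0,"ty":0,"tz":-0.6,"turn":0,"jaw":1},{"tx":0,"ty":0,"tz":-0.6,"turn":0,"jaw":1}]'
```

```text
time_s: 6.0
eef_pos: [0.4675, 0.0662, 0.0329]
tool_rot: [[-0.0, 1.0, 0.001], [1.0, 0.0, 0.0], [0.0, 0.001, -1.0]]
contact_force: [-0.1, -0.0, -1.7]
gripper_width: 0.535
grasp_force: 41.9
time_s: 6.8
eef_pos: [0.4688, 0.0665, 0.1089]
tool_rot: [[-0.001, 1.0, 0.007], [1.0, 0.001, 0.001], [0.001, 0.007, -1.0]]
contact_force: [-0.5, -0.1, 0.4]
gripper_width: 1.0
grasp_force: 0.0
```

```bash
python3 -m jog '[{"tx":-0.2,"ty":0.3,"tz":0,"turn":0,"jaw":1},{"tx":-0.4,"ty":0.6,"tz":0,"turn":0,"jaw":1},{"tx":-0.6,"ty":0.9,"tz":0,"turn":0,"jaw":1},{"tx":-0.6,"ty":0.9,"tz":0,"turn":0,"jaw":1}]' >/dev/null; python3 -m jog '[{"tx":-0.2,"ty":0.3,"tz":0,"turn":0,"jaw":1},{"tx":-0.43,"ty":0.45,"tz":0,"turn":0,"jaw":1},{"tx":-0.43,"ty":0.45,"tz":0,"turn":0,"jaw":1},{"tx":-0.43,"ty":0.45,"tz":0,"turn":0,"jaw":1},{"tx":-0.43,"ty":0.45,"tz":0,"turn":0,"jaw":1}]'
```

```text
time_s: 7.7
eef_pos: [0.6283, -0.0564, 0.1039]
tool_rot: [[-0.001, 1.0, -0.001], [1.0, 0.001, 0.0], [0.0, -0.001, -1.0]]
contact_force: [-0.9, 0.1, 0.1]
gripper_width: 1.001
grasp_force: 0.0
```

Run:
```python
from cell import capture;import cv2,numpy as np
a=capture('top')[120:340,220:520];b=capture('scene')[110:330,110:410]
cv2.imwrite('pics/c.png',cv2.resize(np.hstack([a,b]),(800,293)))
```

```text
(no output)
```

View pics/c.png

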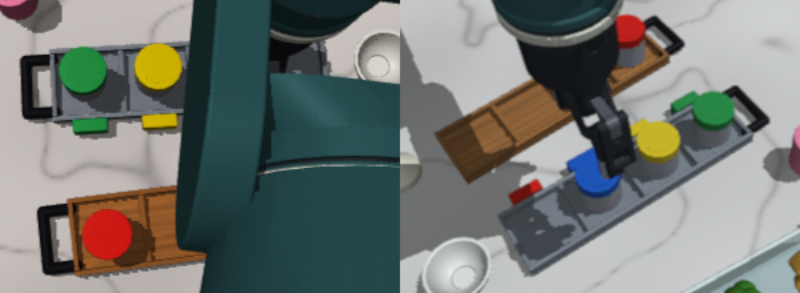

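Red stands upright in the carrier's handle cell (left half, ~(107,234)), and the gripper is over blue (597,172). Pick blue.

```bash
python3 -m jog '[{"tx":0,"ty":0.02,"tz":0.3,"turn":0,"jaw":1},{"tx":0,"ty":0.02,"tz":0.5,"turn":0,"jaw":1},{"tx":0,"ty":0.02,"tz":0.61,"turn":0,"jaw":1},{"tx":0,"ty":0.02,"tz":0.61,"turn":0,"jaw":1}]' && python3 -m jog '[{"tx":0,"ty":0,"tz":0,"turn":0,"jaw":0},{"tx":0,"ty":0,"tz":0,"turn":0,"jaw":0},{"tx":0,"ty":0,"tz":0,"turn":0,"jaw":0},{"tx":0,"ty":0,"tz":0,"turn":0,"jaw":0},{"tx":0,"ty":0,"tz":0,"turn":0,"jaw":0},{"tx":0,"ty":0,"tz":0,"turn":0,"jaw":0},{"tx":0,"ty":0,"tz":0,"turn":0,"jaw":0},{"tx":0,"ty":0,"tz":0,"turn":0,"jaw":0}]' 40; python3 -m jog '[{"tx":0,"ty":0,"tz":-0.1,"turn":0,"jaw":0},{"tx":0,"ty":0,"tz":-0.3,"turn":0,"jaw":0},{"tx":0,"ty":0,"tz":-0.5,"turn":0,"jaw":0},{"tx":0,"ty":0,"tz":-0.6,"turn":0,"jaw":0},{"tx":0,"ty":0,"tz":-0.6,"turn":0,"jaw":0}]'
```

```text
time_s: 8.2
eef_pos: [0.6304, -0.0566, 0.0294]
tool_rot: [[-0.001, 1.0, -0.003], [1.0, 0.001, 0.0], [0.0, -0.003, -1.0]]
contact_force: [-0.3, 0.1, 0.1]
gripper_width: 1.0
grasp_force: 0.0
time_s: 9.0
eef_pos: [0.6321, -0.0572, 0.0326]
tool_rot: [[-0.001, 1.0, 0.002], [1.0, 0.001, -0.0], [-0.0, 0.002, -1.0]]
contact_force: [-1.7, 0.4, 6.3]
gripper_width: 0.535
grasp_force: 40.4
time_s: 9.5
eef_pos: [0.6323, -0.0572, 0.1053]
tool_rot: [[-0.001, 1.0, 0.003], [1.0, 0.001, -0.0], [-0.0, 0.003, -1.0]]
contact_force: [0.6, 0.4, -0.4]
gripper_width: 0.535
grasp_force: 41.1
```

```bash
python3 -m jog '[{"tx":0,"ty":-0.4,"tz":0,"turn":0,"jaw":0},{"tx":0.1,"ty":-0.75,"tz":0,"turn":0,"jaw":0},{"tx":0.2,"ty":-1,"tz":0,"turn":0,"jaw":0},{"tx":0.2,"ty":-1,"tz":0,"turn":0,"jaw":0}]' >/dev/null; python3 -m jog '[{"tx":0.24,"ty":-0.2,"tz":0,"turn":0,"jaw":0},{"tx":0.24,"ty":-0.3,"tz":0,"turn":0,"jaw":0},{"tx":0.24,"ty":-0.3,"tz":0,"turn":0,"jaw":0},{"tx":0.24,"ty":-0.3,"tz":0,"turn":0,"jaw":0}]'
```

```text
time_s: 10.3
eef_pos: [0.4758, -0.0048, 0.1027]
tool_rot: [[-0.001, 1.0, 0.0], [1.0, 0.001, -0.0], [-0.0, 0.0, -1.0]]
contact_force: [0.1, -0.2, -0.2]
gripper_width: 0.533
grasp_force: 41.6
```

```bash
python3 -m jog '[{"tx":0,"ty":0,"tz":0.2,"turn":0,"jaw":0},{"tx":0,"ty":0,"tz":0.4,"turn":0,"jaw":0},{"tx":0,"ty":0,"tz":0.52,"turn":0,"jaw":0},{"tx":0,"ty":0,"tz":0.57,"turn":0,"jaw":0},{"tx":0,"ty":0,"tz":0.59,"turn":0,"jaw":0},{"tx":0,"ty":0,"tz":0.59,"turn":0,"jaw":0},{"tx":0,"ty":0,"tz":0.59,"turn":0,"jaw":0}]'; python3 -m jog '[{"tx":0,"ty":0,"tz":0,"turn":0,"jaw":0.7},{"tx":0,"ty":0,"tz":0,"turn":0,"jaw":1},{"tx":0,"ty":0,"tz":0,"turn":0,"jaw":1},{"tx":0,"ty":0,"tz":0,"turn":0,"jaw":1},{"tx":0,"ty":0,"tz":0,"turn":0,"jaw":1},{"tx":0,"ty":0,"tz":-0.3,"turn":0,"jaw":1},{"tx":0,"ty":0,"tz":-0.59,"turn":0,"jaw":1},{"tx":0,"ty":0,"tz":-0.59,"turn":0,"jaw":1}]'
```

```text
time_s: 11.0
eef_pos: [0.476, -0.0046, 0.0328]
tool_rot: [[-0.001, 1.0, 0.001], [1.0, 0.001, -0.0], [-0.0, 0.001, -1.0]]
contact_force: [0.3, 0.4, -0.6]
gripper_width: 0.531
grasp_force: 41.5
time_s: 11.8
eef_pos: [0.4773, -0.0046, 0.1076]
tool_rot: [[-0.001, 1.0, 0.006], [1.0, 0.001, -0.0], [-0.0, 0.006, -1.0]]
contact_force: [0.8, -0.7, -0.5]
gripper_width: 1.0
grasp_force: 0.0
```

```bash
python3 -m jog '[{"tx":0.1,"ty":0.4,"tz":0,"turn":0,"jaw":1},{"tx":0.19,"ty":0.8,"tz":0,"turn":0,"jaw":1},{"tx":0.19,"ty":1,"tz":0,"turn":0,"jaw":1},{"tx":0.19,"ty":1,"tz":0,"turn":0,"jaw":1}]' >/dev/null; python3 -m jog '[{"tx":0,"ty":0.26,"tz":0,"turn":0,"jaw":1},{"tx":0,"ty":0.26,"tz":0,"turn":0,"jaw":1},{"tx":0,"ty":0.26,"tz":0,"turn":0,"jaw":1}]';python3 - <<'E'
from cell import capture;import cv2,numpy as np
a=capture('top')[120:340,220:520];b=capture('scene')[110:330,110:410]
cv2.imwrite('pics/d.png',cv2.resize(np.hstack([a,b]),(800,293)))
E
```

```text
time_s: 12.5
eef_pos: [0.6259, 0.0184, 0.1022]
tool_rot: [[-0.001, 1.0, -0.001], [1.0, 0.001, 0.0], [0.0, -0.001, -1.0]]
contact_force: [-0.7, 1.0, 0.1]
gripper_width: 1.001
grasp_force: 0.0
```

View pics/d.png

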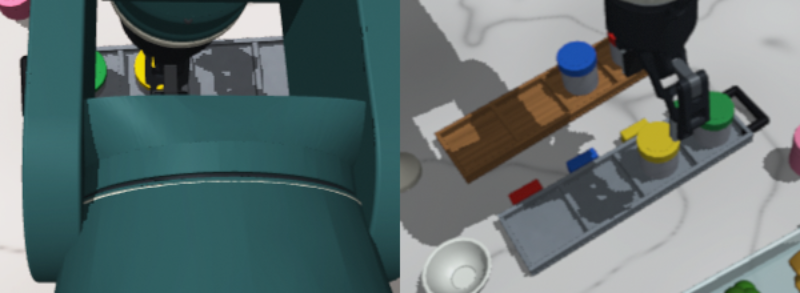

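Blue stands upright in the second cell from the handle (576,65), and the gripper is above yellow (657,140). Pick yellow.

```bash
python3 -m jog '[{"tx":0,"ty":0.01,"tz":0.3,"turn":0,"jaw":1},{"tx":0,"ty":0.01,"tz":0.5,"turn":0,"jaw":1},{"tx":0,"ty":0.01,"tz":0.6,"turn":0,"jaw":1},{"tx":0,"ty":0.01,"tz":0.6,"turn":0,"jaw":1}]' && python3 -m jog '[{"tx":0,"ty":0,"tz":0,"turn":0,"jaw":0},{"tx":0,"ty":0,"tz":0,"turn":0,"jaw":0},{"tx":0,"ty":0,"tz":0,"turn":0,"jaw":0},{"tx":0,"ty":0,"tz":0,"turn":0,"jaw":0},{"tx":0,"ty":0,"tz":0,"turn":0,"jaw":0},{"tx":0,"ty":0,"tz":0,"turn":0,"jaw":0},{"tx":0,"ty":0,"tz":0,"turn":0,"jaw":0},{"tx":0,"ty":0,"tz":0,"turn":0,"jaw":0}]' 40; python3 -m jog '[{"tx":0,"ty":0,"tz":-0.1,"turn":0,"jaw":0},{"tx":0,"ty":0,"tz":-0.3,"turn":0,"jaw":0},{"tx":0,"ty":0,"tz":-0.5,"turn":0,"jaw":0},{"tx":0,"ty":0,"tz":-0.6,"turn":0,"jaw":0},{"tx":0,"ty":0,"tz":-0.6,"turn":0,"jaw":0}]'
```

```text
time_s: 13.0
eef_pos: [0.6265, 0.0184, 0.0296]
tool_rot: [[-0.001, 1.0, -0.002], [1.0, 0.001, 0.0], [0.0, -0.002, -1.0]]
contact_force: [0.9, -0.4, 0.2]
gripper_width: 0.998
grasp_force: 0.0
time_s: 13.8
eef_pos: [0.6284, 0.0185, 0.0325]
tool_rot: [[-0.001, 1.0, 0.002], [1.0, 0.001, -0.0], [-0.0, 0.002, -1.0]]
contact_force: [-0.8, 0.1, 5.3]
gripper_width: 0.535
grasp_force: 40.1
time_s: 14.3
eef_pos: [0.6286, 0.0185, 0.1053]
tool_rot: [[-0.001, 1.0, 0.003], [1.0, 0.001, -0.0], [-0.0, 0.003, -1.0]]
contact_force: [1.1, 0.2, -1.4]
gripper_width: 0.533
grasp_force: 41.4
```

```bash
python3 -m jog '[{"tx":-0.35,"ty":-0.1,"tz":0,"turn":0,"jaw":0},{"tx":-0.7,"ty":-0.3,"tz":0,"turn":0,"jaw":0},{"tx":-0.78,"ty":-0.65,"tz":0,"turn":0,"jaw":0},{"tx":-0.78,"ty":-1,"tz":0,"turn":0,"jaw":0},{"tx":-0.78,"ty":-1,"tz":0,"turn":0,"jaw":0}]' >/dev/null; python3 -m jog '[{"tx":0,"ty":-0.2,"tz":0,"turn":0,"jaw":0},{"tx":0,"ty":-0.2,"tz":0,"turn":0,"jaw":0},{"tx":0,"ty":-0.2,"tz":0,"turn":0,"jaw":0}]'
```

```text
time_s: 15.1
eef_pos: [0.484, -0.0752, 0.1025]
tool_rot: [[-0.001, 1.0, -0.0], [1.0, 0.001, 0.0], [0.0, -0.0, -1.0]]
contact_force: [-0.2, -0.1, -1.5]
gripper_width: 0.532
grasp_force: 41.7
```

Yellow is in position over its cell. Lower, release, then go to green (0.6243, 0.0909).

```bash
python3 -m jog '[{"tx":0,"ty":0,"tz":0.2,"turn":0,"jaw":0},{"tx":0,"ty":0,"tz":0.4,"turn":0,"jaw":0},{"tx":0,"ty":0,"tz":0.52,"turn":0,"jaw":0},{"tx":0,"ty":0,"tz":0.57,"turn":0,"jaw":0},{"tx":0,"ty":0,"tz":0.59,"turn":0,"jaw":0},{"tx":0,"ty":0,"tz":0.59,"turn":0,"jaw":0},{"tx":0,"ty":0,"tz":0.59,"turn":0,"jaw":0}]'; python3 -m jog '[{"tx":0,"ty":0,"tz":0,"turn":0,"jaw":0.7},{"tx":0,"ty":0,"tz":0,"turn":0,"jaw":1},{"tx":0,"ty":0,"tz":0,"turn":0,"jaw":1},{"tx":0,"ty":0,"tz":0,"turn":0,"jaw":1},{"tx":0,"ty":0,"tz":0,"turn":0,"jaw":1},{"tx":0,"ty":0,"tz":-0.3,"turn":0,"jaw":1},{"tx":0,"ty":0,"tz":-0.59,"turn":0,"jaw":1},{"tx":0,"ty":0,"tz":-0.59,"turn":0,"jaw":1}]'
python3 -m jog '[{"tx":0,"ty":0.4,"tz":0,"turn":0,"jaw":1},{"tx":0.1,"ty":0.8,"tz":0,"turn":0,"jaw":1},{"tx":0.4,"ty":0.9,"tz":0,"turn":0,"jaw":1},{"tx":0.4,"ty":0.9,"tz":0,"turn":0,"jaw":1}]' >/dev/null; python3 -m jog '[{"tx":0.4,"ty":0.1,"tz":0,"turn":0,"jaw":1},{"tx":0.8,"ty":0.27,"tz":0,"turn":0,"jaw":1},{"tx":0.98,"ty":0.27,"tz":0,"turn":0,"jaw":1},{"tx":0.98,"ty":0.27,"tz":0,"turn":0,"jaw":1},{"tx":0.98,"ty":0.27,"tz":0,"turn":0,"jaw":1}]';python3 - <<'E'
from cell import capture;import cv2,numpy as np
a=capture('top')[120:340,220:520];b=capture('scene')[110:330,110:410]
cv2.imwrite('pics/e.png',cv2.resize(np.hstack([a,b]),(800,293)))
E
```

```text
time_s: 15.8
eef_pos: [0.4844, -0.0753, 0.0328]
tool_rot: [[-0.001, 1.0, 0.001], [1.0, 0.001, -0.0], [-0.0, 0.001, -1.0]]
contact_force: [-0.1, 0.7, -2.1]
gripper_width: 0.537
grasp_force: 41.7
time_s: 16.6
eef_pos: [0.4857, -0.0756, 0.1077]
tool_rot: [[-0.001, 1.0, 0.006], [1.0, 0.001, -0.001], [-0.001, 0.006, -1.0]]
contact_force: [-0.2, -0.5, 0.0]
gripper_width: 1.002
grasp_force: 0.0
time_s: 17.5
eef_pos: [0.6237, 0.0905, 0.1025]
tool_rot: [[-0.002, 1.0, -0.001], [1.0, 0.002, -0.0], [-0.0, -0.001, -1.0]]
contact_force: [0.1, -0.1, 0.1]
gripper_width: 0.998
grasp_force: 0.0
```

View pics/e.png

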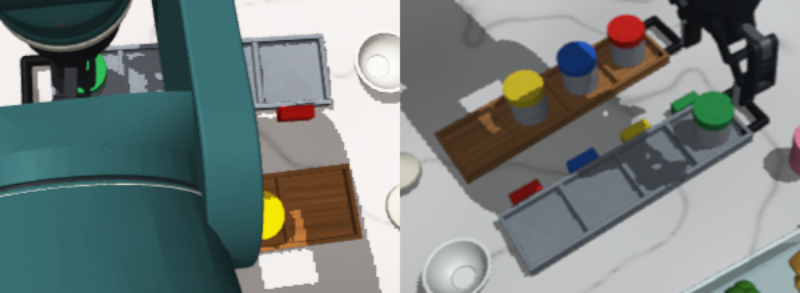

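Red, blue and yellow stand upright in successive cells from the handle, and the gripper is over green (712,110). Pick green.

```bash
python3 -m jog '[{"tx":0,"ty":0.01,"tz":0.3,"turn":0,"jaw":1},{"tx":0,"ty":0.01,"tz":0.5,"turn":0,"jaw":1},{"tx":0,"ty":0.01,"tz":0.6,"turn":0,"jaw":1},{"tx":0,"ty":0.01,"tz":0.6,"turn":0,"jaw":1}]' && python3 -m jog '[{"tx":0,"ty":0,"tz":0,"turn":0,"jaw":0},{"tx":0,"ty":0,"tz":0,"turn":0,"jaw":0},{"tx":0,"ty":0,"tz":0,"turn":0,"jaw":0},{"tx":0,"ty":0,"tz":0,"turn":0,"jaw":0},{"tx":0,"ty":0,"tz":0,"turn":0,"jaw":0},{"tx":0,"ty":0,"tz":0,"turn":0,"jaw":0},{"tx":0,"ty":0,"tz":0,"turn":0,"jaw":0},{"tx":0,"ty":0,"tz":0,"turn":0,"jaw":0}]' 40; python3 -m jog '[{"tx":0,"ty":0,"tz":-0.1,"turn":0,"jaw":0},{"tx":0,"ty":0,"tz":-0.3,"turn":0,"jaw":0},{"tx":0,"ty":0,"tz":-0.5,"turn":0,"jaw":0},{"tx":0,"ty":0,"tz":-0.6,"turn":0,"jaw":0},{"tx":0,"ty":0,"tz":-0.6,"turn":0,"jaw":0}]'
```

```text
time_s: 18.0
eef_pos: [0.6245, 0.0896, 0.0295]
tool_rot: [[0.0, 1.0, -0.002], [1.0, -0.0, -0.0], [-0.0, -0.002, -1.0]]
contact_force: [-0.4, 0.1, 0.6]
gripper_width: 1.001
grasp_force: 0.0
time_s: 18.8
eef_pos: [0.626, 0.0905, 0.0325]
tool_rot: [[-0.001, 1.0, 0.002], [1.0, 0.001, 0.0], [0.0, 0.002, -1.0]]
contact_force: [-1.3, 0.4, 5.9]
gripper_width: 0.534
grasp_force: 40.4
time_s: 19.3
eef_pos: [0.6261, 0.0906, 0.1053]
tool_rot: [[-0.001, 1.0, 0.003], [1.0, 0.001, 0.0], [0.0, 0.003, -1.0]]
contact_force: [-0.1, -0.0, -2.5]
gripper_width: 0.537
grasp_force: 41.4
```

```bash
python3 -m jog '[{"tx":-0.35,"ty":0,"tz":0,"turn":0,"jaw":0},{"tx":-0.7,"ty":-0.05,"tz":0,"turn":0,"jaw":0},{"tx":-1,"ty":-0.1,"tz":0,"turn":0,"jaw":0}]' >/dev/null; python3 -m jog '[{"tx":-0.4,"ty":0,"tz":0,"turn":0,"jaw":0},{"tx":-0.75,"ty":-0.1,"tz":0,"turn":0,"jaw":0},{"tx":-0.96,"ty":-0.35,"tz":0,"turn":0,"jaw":0},{"tx":-0.96,"ty":-0.7,"tz":0,"turn":0,"jaw":0},{"tx":-0.96,"ty":-1,"tz":0,"turn":0,"jaw":0},{"tx":-0.96,"ty":-1,"tz":0,"turn":0,"jaw":0},{"tx":-0.96,"ty":-1,"tz":0,"turn":0,"jaw":0}]'
```

```text
time_s: 20.3
eef_pos: [0.493, -0.1449, 0.1024]
tool_rot: [[-0.0, 1.0, 0.0], [1.0, 0.0, 0.0], [0.0, 0.0, -1.0]]
contact_force: [-0.4, 0.0, -1.4]
gripper_width: 0.532
grasp_force: 41.7
```

Lower and release, then rise and retreat towards -y so the cameras can see.

```bash
python3 -m jog '[{"tx":0,"ty":0,"tz":0.2,"turn":0,"jaw":0},{"tx":0,"ty":0,"tz":0.4,"turn":0,"jaw":0},{"tx":0,"ty":0,"tz":0.52,"turn":0,"jaw":0},{"tx":0,"ty":0,"tz":0.57,"turn":0,"jaw":0},{"tx":0,"ty":0,"tz":0.59,"turn":0,"jaw":0},{"tx":0,"ty":0,"tz":0.59,"turn":0,"jaw":0},{"tx":0,"ty":0,"tz":0.59,"turn":0,"jaw":0}]'; python3 -m jog '[{"tx":0,"ty":0,"tz":0,"turn":0,"jaw":0.7},{"tx":0,"ty":0,"tz":0,"turn":0,"jaw":1},{"tx":0,"ty":0,"tz":0,"turn":0,"jaw":1},{"tx":0,"ty":0,"tz":0,"turn":0,"jaw":1},{"tx":0,"ty":0,"tz":0,"turn":0,"jaw":1},{"tx":0,"ty":0,"tz":-0.3,"turn":0,"jaw":1},{"tx":0,"ty":0,"tz":-0.7,"turn":0,"jaw":1},{"tx":0,"ty":0,"tz":-1,"turn":0,"jaw":1}]'
python3 -m jog '[{"tx":-1,"ty":0,"tz":-0.7,"turn":0,"jaw":1},{"tx":-1,"ty":0,"tz":-0.7,"turn":0,"jaw":1},{"tx":-1,"ty":0,"tz":-0.7,"turn":0,"jaw":1},{"tx":-1,"ty":0,"tz":-0.7,"turn":0,"jaw":1}]' >/dev/null; python3 -m jog '[{"tx":-1,"ty":-0.5,"tz":0,"turn":0,"jaw":1},{"tx":-1,"ty":-0.5,"tz":0,"turn":0,"jaw":1},{"tx":-1,"ty":-0.5,"tz":0,"turn":0,"jaw":1},{"tx":-1,"ty":-0.5,"tz":0,"turn":0,"jaw":1}]' >/dev/null; python3 -m jog '[{"tx":-1,"ty":-0.5,"tz":0,"turn":0,"jaw":1},{"tx":-1,"ty":-0.5,"tz":0,"turn":0,"jaw":1},{"tx":-1,"ty":-0.5,"tz":0,"turn":0,"jaw":1},{"tx":-1,"ty":-0.5,"tz":0,"turn":0,"jaw":1},{"tx":-1,"ty":-0.5,"tz":0,"turn":0,"jaw":1}]'
python3 - <<'E'
from cell import capture;import cv2,numpy as np
a=capture('top')[120:340,220:520];b=capture('scene')[70:290,110:410]
cv2.imwrite('pics/f.png',cv2.resize(np.hstack([a,b]),(800,293)));cv2.imwrite('pics/ft.png',capture('top'));cv2.imwrite('pics/fs.png',capture('scene'))
E
```

```text
time_s: 21.0
eef_pos: [0.4941, -0.1449, 0.0326]
tool_rot: [[-0.001, 1.0, 0.001], [1.0, 0.001, -0.0], [-0.0, 0.001, -1.0]]
contact_force: [0.7, 0.2, -0.9]
gripper_width: 0.533
grasp_force: 41.8
time_s: 21.8
eef_pos: [0.4936, -0.1449, 0.1547]
tool_rot: [[-0.001, 1.0, 0.001], [1.0, 0.001, -0.0], [-0.0, 0.001, -1.0]]
contact_force: [0.3, -0.8, 0.3]
gripper_width: 1.001
grasp_force: 0.0
time_s: 23.1
eef_pos: [0.3739, -0.5045, 0.2355]
tool_rot: [[-0.0, 1.0, -0.0], [1.0, 0.0, 0.001], [0.001, -0.0, -1.0]]
contact_force: [-0.2, 0.4, -0.9]
gripper_width: 1.002
grasp_force: 0.0
```

View pics/f.png

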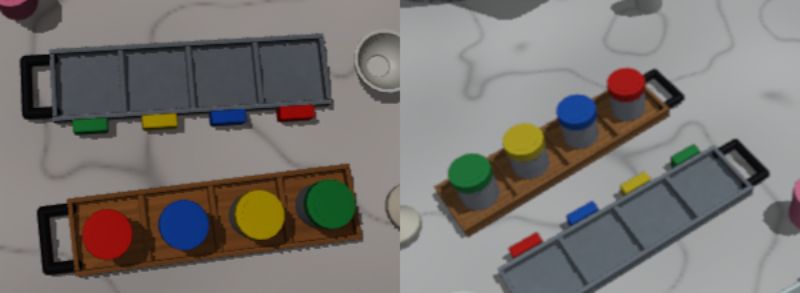

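All four stand upright in the carrier in the order red, blue, yellow, green from the handle. A quick numeric check before handing in.

Run:
```python
from h import *
I={"top":cv2.imread("pics/ft.png"),"scene":cv2.imread("pics/fs.png")}
cx,cy,w=.4803,-.0393,.1158
for c,g in dict(red=(.468,.0665),blue=(.4762,-.0041),yellow=(.4844,-.0746),green=(.4926,-.1451)).items():
    P=np.array([[*g,.05]])
    M={n:blob(cv2.morphologyEx(cmask(I[n],c),cv2.MORPH_OPEN,cv2.getStructuringElement(2,(13,13))),proj(n,P)[0]) for n in V}
    p,f=fit(M,cyl,[*g,.055],[.006,.006,.008]); d=p[:2]-[cx,cy]
    print(c,(p*1e3).round(1),"rack xy",np.round(1e3*np.array([np.cos(w)*d[0]+np.sin(w)*d[1],-np.sin(w)*d[0]+np.cos(w)*d[1]]),1),round(f,2))
```

```text
red [466.8  67.1  55.1] rack xy [ -1.1 107.2] 0.16
blue [474.6  -4.6  55.3] rack xy [-1.7 35.2] 0.18
yellow [483.8 -76.7  55.2] rack xy [ -0.9 -37.6] 0.17
green [ 492.6 -144.9   54.1] rack xy [ 1.000e-01 -1.063e+02] 0.31
```

```bash
python3 -c "
from cell import arm;print(arm.job_done())"
```

```text
the job is handed in; nothing more can be done
None
```

I moved all four pots into the carrier in reverse order (red beside the handle, then blue, yellow and green), each measured upright and within about 2 mm of its cell centre, and handed the job in at about 23 s; the hand-in call returned no verdict.

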